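# Hold the collar on the shaft's flat

### The job

Slide the clear cover of the blue parts box all the way across and take out the metal shaft collar. Find the flat on the gearmotor's upright shaft by feel, put the collar on with its set screw on that flat, turned so that the screw faces along the red line on the stand, and press it down until the brass spring washer bottoms out. Finish while still gripping the collar and pressing it down there, without letting go, and leave the circuit board, screwdriver and solder spool alone.

Things in the scene. Friction and masses are not known exactly. Their poses are not given: they have to be found in the camera images.
- cover (a joint): Travel in m of the box's clear flat cover along the box's y axis: 0 = over the collar's compartment, 0.125 = fully across (over the other compartment). Starts between 0 and 0.02. Slides with about 1.5 N and stays where it is left.
- cover_grip (a point): Centre of the black ridge on top of the cover: 60 mm along the box's x, 14 mm thick along y (the sliding direction), 22 mm tall; it stands on the 4 mm clear sheet and its centre is 61 mm above the table. Axes as the box's: +y is the way the cover opens. Moves with the cover.
- compartment (a point): Middle of the inner floor of the compartment that holds the collar (5 mm above the table). Axes: the box's x and y. Each of the two compartments is 130 mm (x) by 127 mm (y) inside, its 5 mm walls 46 mm tall; the other one lies towards +y. The box is blue, 140 x 270 mm, and fixed to the bench.
- collar_center (a point): Centre, half-way up, of the loose aluminium collar standing in the compartment: 40 mm diameter, 34 mm tall, with a 50 mm wide, 4 mm high flange round its foot (grip above it), about 90 g. Its through bore is D-shaped: 25.4 mm diameter, one flat side 8 mm from the axis on its +x side. z up along the bore; +x points to the set screw, as does a red stripe on the top.
- collar_screw (a point): The black set screw on the side of the collar, 20 mm out from the bore's axis along the collar's +x and 19 mm above its foot.
- stand: Gearmotor test stand, fixed: grey block 140 x 140 x 50 mm, origin at the middle of its underside on the table. On it a 96 mm round flange, top 58 mm above the table, then the spring washer, with the upright shaft in its centre. Its +x is the direction of the red line painted on it, from the shaft towards the bench's far side, give or take.
- shaft_axis (a point): Point on the shaft's axis 90 mm above the table; axes as the stand's (+x along the red line), it does not turn with the shaft. The steel shaft is 24 mm in diameter with one flat (yellow face), 20 mm wide, 7 mm from the axis, all the way up. Fingers closed square on the flat are 19 mm apart, on the round 24 mm, in between when they catch an edge of the flat.
- shaft_tip (a point): Top end of the shaft, on its axis, 116 mm above the table; the last 5 mm taper to 3/4 size. Axes as the stand's. The flat's angle is not given: it starts turned 0.4 to 1.4 rad counter-clockwise, seen from above, from the red line. The shaft turns either way without stops against about 0.12 N m of friction and stays where it is left.
- washer (a joint): How far, in m, the brass spring washer round the shaft's foot is pressed down: 0 = free (its top 70 mm above the table), 0.006 = bottomed (top at 64 mm). Its spring needs about 2 N to start and 7 N to bottom, and pushes the collar back up if it is not held. Outer diameter 42 mm. The collar's foot rests on it.
- board: Green circuit board with copper coils, 110 x 80 mm, 26 mm tall, origin under its middle. Leave alone.
- driver: Red-handled screwdriver, about 200 mm long, lying on the bench. Leave alone.
- spool: Blue solder spool standing on its end, 60 mm across, 40 mm tall. Leave alone.
There are look-alikes about, which are no part of the job. There is more than one size of the stand; the one meant has the size given above.

How it is judged:
On the way, in this order (a step that is already met when the one before it is completed fails the run):
1. the cover is slid across, off the collar's compartment (value of joint cover above 0.11 m), for 0.2 s.
2. the collar is lifted out of the box (height (world z) of collar_center above 0.065 m), for 0.1 s.
At the end, for the whole second after the job is handed in: Collar right down on the shaft, flat on flat (axis within 4 mm, tilt under 0.12 rad, centre under 84 mm high), set screw within 0.26 rad of the red line, spring washer pressed down over 4.2 of 6 mm, fingers bearing on the collar with over 3 N, all through the last second (horizontal distance between collar_center and shaft_axis below 0.004 m and height (world z) of collar_center below 0.084 m and angle between collar_center's own z axis and vertical below 0.12 rad and angle between the x axis of collar_center and the x axis of shaft_axis, either way round below 0.26 rad and x of collar_screw in the frame of shaft_axis above 0.01 m and value of joint washer above 0.0042 m and contact force between the fingers and collar above 3 N); the arm keeps its last pose, push and grip.
It fails at once if the circuit board, screwdriver or spool is moved by more than 25 mm (distance of any of board, driver, spool from where it was at the start of the episode above 0.025 m).
It also fails if it takes over 72 s, if anything falls off the work surface, if the arm or the gripper's body presses on something with over 40 N, if the wrist force passes 120 N, or if a joint passes its speed limit or range.

### The arm

A 6-joint arm with a two-finger parallel gripper is mounted at the origin on the work surface. World frame = base frame: x ahead of the robot, y to its left, z up, the work surface at z = 0. Lengths are in m, angles in rad, forces in N, time in s.
With the tool pointing down it reaches from about 0.425 to 0.95 m from the base axis. Payload 3.5 kg.
Tool frame: the origin (TCP) lies at the very end of the fingers, on their centre line; the grasp point (between the pads) lies ctrl.grip_point_offset behind it (ctrl.grip_point_offset is the distance from the TCP to the grasp point, in m); z points along the fingers, y is the direction in which the jaws open and shut (so a half turn about z gives the same grasp; the last joint's range is limited). The gripper opens to 85 mm and grips with 20 to 120 N. Pads are 22 mm wide; open, the fingers measure 114 mm over their backs; the gripper's body (76 mm by 85 mm) begins 54 mm behind the grasp point. The pads swing forward as they close: fully open they stand 13 mm farther back than shut.
Start: joints at [-1.352, 0.286, 1.577, -0, 1.279, -0.15], TCP at [0.243, -0.63, 0.231] pointing down, gripper open.
Joint ranges: [-2.77, 2.77], [-0.9, 2.22], [0.21, 2.48], [-1.53, 4.67], [0.24, 2.81], [-2.84, 2.84]. Speed limits (rad/s): [2.79, 2.79, 3.14, 3.14, 3.14, 3.14].

### API

Orientations are given as a unit quaternion [x, y, z, w].
In Python, from plant import ctrl gives the robot as it stands.
- The arm moves only by the tool servo_tool, never from a script. Its argument "increments" is a list of rows, each a list of 5 numbers: the opening, from 0 (shut) to 1 (fully open), then the shift along the world's x, y, z in units of 40 mm (1.0 is 40 mm), then the turn about the world's z in units of 5 degrees (1.0 is 5 degrees). A call has exactly 10 rows; each row is the pose to reach, as a shift and turn from the pose measured when the call began; what a row does not reach only later rows make up. A row lasts 1/12 s, in which the tool goes at most 41.7 mm and 7.16 degrees, less where a joint would pass 70% of its speed; a pose out of reach is approached as far as the arm can. A call with a gripper value outside its range is refused whole. The fingers move at their own pace and stop on an object; "grip_force" is the grip in N (left out, the last holds). Time passes only in rows, so rows that repeat a pose let the fingers close, or fill a call up. It gives the time, the measured TCP pose, the force and the opening at its end, in the units of the state.
- ctrl.get_state(): the state, without advancing time (a new reading comes with each control period).
- ctrl.read_camera(name): name is "scene" or "top"; returns a dict with "frame" (480x640x3 uint8, red, green, blue), "K" (3x3 intrinsics, pixels), "distortion" ([k1, k2, p1, p2, k3] as OpenCV has them; the pictures are not rectified), "extrinsics" (4x4, takes a point from camera to world coordinates). Camera axes: x right, y down, z forward; pixel columns grow to the right and rows downward; lengths in m; the calibration is good to about 2 mm. A picture is of the moment at which its call begins. There is no depth.
- ctrl.sign_off(): hands the job in, once; it reports no verdict.
Trained networks look in a picture, given as the dict that the camera call returned (one of the last four; its "shot" number tells which), for a name from the list of things; names that differ only in an ending like _2 or _b are one class to them, and where a whole thing is asked for, a point or a joint stands for the part that bears it (a point fixed in the world has none). Each returns a list of dicts, best first, with "conf" (0 to 1); they miss things now and then, are a little off and sometimes report something else, mostly with a low value. They report only what shows in the picture. A call takes as long as a camera call. They do not tell look-alikes from the thing itself.
- ctrl.masks_of(picture, query): "region" (480x640 bool, what is visible of it) and "extent" ([left, top, right, bottom] in pixels, round what is visible of it).
- ctrl.landmark_of(picture, query): "centre" ([row, column] in pixels: a listed point, or the origin of a listed thing).
The state is a dict: "time": time; "qpos": joint angles; "dq": joint speeds; "joint_efforts": joint torques, N m; "eef_pos": TCP position; "tcp_rot": TCP orientation; "contact_force": force on the tool from outside, world axes, zero at the start; "wrist_torque": the same for the moment, N m; "opening": opening from 0.0 (shut) to 1.0 (fully open).
Only numpy, scipy, OpenCV 4.12 (cv2) and the standard library are available. Lean on these libraries where they do the work, as an engineer would, in place of code of your own. Each camera call takes 0.05 s, during which the arm holds its last target. There are 200 camera calls.

## Working session

There is one attempt and no reset: what is moved stays moved. The work goes in short steps, Python scripts to look and compute and a tool call to move; the robot and the scene stay as the last step left them, time stands still between calls to the robot, and variables do not carry over. Pictures are saved under pics/ and viewed, about 8 in all and at most 12, crops included, and the job is handed in when it is done.

Besides the shell and the picture viewer there is one more tool, called after "Request:" as name(argument=value, ...) on one line, values as JSON. servo_tool: Moves the arm, as the interface text tells. Its arguments: {"type":"object","properties":{"increments":{"type":"array"},"grip_force":{"type":"number"}},"required":["increments"]}

```bash
ls; mkdir -p pics
cat > h.py <<'E'
import numpy as np, cv2
from plant import ctrl
def ray(p,uv):
    u=cv2.undistortPoints(np.array([[uv]],float),np.array(p["K"],float),np.array(p["distortion"],float))[0,0]
    E=np.array(p["extrinsics"]); return E[:3,3],E[:3,:3]@np.array([u[0],u[1],1.])
def at(p,uv,z):
    o,d=ray(p,uv); return o+d*(z-o[2])/d[2]
def px(p,X):
    E=np.linalg.inv(np.array(p["extrinsics"])); r=cv2.Rodrigues(E[:3,:3])[0]
    return cv2.projectPoints(np.atleast_2d(np.array(X,float)),r,E[:3,3],np.array(p["K"],float),np.array(p["distortion"],float))[0][:,0]
def save(p,n,crop=None,s=1):
    f=p["frame"][:,:,::-1]
    if crop: a,b,c,d=crop; f=f[b:d,a:c]
    cv2.imwrite("pics/"+n,cv2.resize(f,None,fx=s,fy=s,interpolation=cv2.INTER_CUBIC))
E
cat > a.py <<'E'
from h import *
s=ctrl.get_state(); print(s); print(ctrl.grip_point_offset)
Z=dict(cover_grip=.061,compartment=.005,collar_center=.022,collar_screw=.024,stand=0,shaft_axis=.09,shaft_tip=.116,board=0,driver=0,spool=0)
ims=[]
for n in("top","scene"):
    p=ctrl.read_camera(n); ims.append(p["frame"]); save(p,n+"0.png")
    print(n,np.round(np.array(p["extrinsics"])[:3,3],3))
    for q,z in Z.items():
        for r in ctrl.landmark_of(p,q)[:4]:
            c=r["centre"]; print(q,round(r["conf"],2),np.round(c),np.round(at(p,(c[1],c[0]),z),4))
E
python3 a.py
```

```text
pics
{'time': 0.0, 'qpos': array([-1.35197290e+00,  2.87171582e-01,  1.57819939e+00, -1.14445189e-05,
        1.27859553e+00, -1.50025068e-01]), 'dq': array([-2.16118510e-03,  3.39143786e-04,  6.22593765e-04, -8.34750499e-05,
       -1.59091689e-03,  3.32706415e-04]), 'joint_efforts': array([ 1.41191391e-03, -4.05978012e+01, -2.92624658e+01,  2.42269198e-05,
        5.71280703e-03, -3.04568701e-06]), 'eef_pos': array([ 0.24322863, -0.62894061,  0.22993111]), 'tcp_rot': array([ 9.83041000e-01,  1.83382071e-01, -4.62957497e-05, -1.18603597e-03]), 'contact_force': array([-0.67526044,  0.63991451, -0.30378712]), 'wrist_torque': array([0.03255734, 0.02762939, 0.01170585]), 'opening': 0.9983412602794135}
0.0187
top [ 0.367 -0.117  1.331]
cover_grip 0.94 [244. 232.] [0.4987 0.1271 0.061 ]
stand 0.7 [232. 466.] [ 0.5355 -0.4719  0.    ]
stand 0.68 [356. 412.] [ 0.2172 -0.3248  0.    ]
stand 0.65 [222. 346.] [ 0.5604 -0.1584  0.    ]
shaft_axis 0.94 [227. 481.] [ 0.5346 -0.487   0.09  ]
shaft_axis 0.64 [359. 421.] [ 0.2183 -0.3331  0.09  ]
shaft_axis 0.62 [221. 347.] [ 0.5505 -0.1586  0.09  ]
[... 604 characters left out ...]
 [289. 333.] [ 0.5526 -0.1597  0.    ]
stand 0.91 [385. 241.] [ 0.5362 -0.478   0.    ]
stand 0.88 [275. 183.] [ 0.2275 -0.3357  0.    ]
shaft_axis 0.9 [265. 339.] [ 0.5614 -0.149   0.09  ]
shaft_axis 0.84 [240. 174.] [ 0.1991 -0.3136  0.09  ]
shaft_axis 0.82 [352. 232.] [ 0.5103 -0.4608  0.09  ]
shaft_axis 0.61 [291. 336.] [ 0.5981 -0.2132  0.09  ]
shaft_tip 0.91 [260. 336.] [ 0.5579 -0.1574  0.116 ]
shaft_tip 0.91 [226. 169.] [ 0.1787 -0.3017  0.116 ]
shaft_tip 0.68 [345. 230.] [ 0.5083 -0.4608  0.116 ]
board 0.6 [286. 438.] [ 0.7559 -0.0043  0.    ]
driver 0.97 [359. 380.] [ 0.7437 -0.2542  0.    ]
spool 0.89 [229. 473.] [0.7428 0.2116 0.    ]
spool 0.65 [215. 373.] [0.5001 0.1039 0.    ]
```

View pics/top0.png

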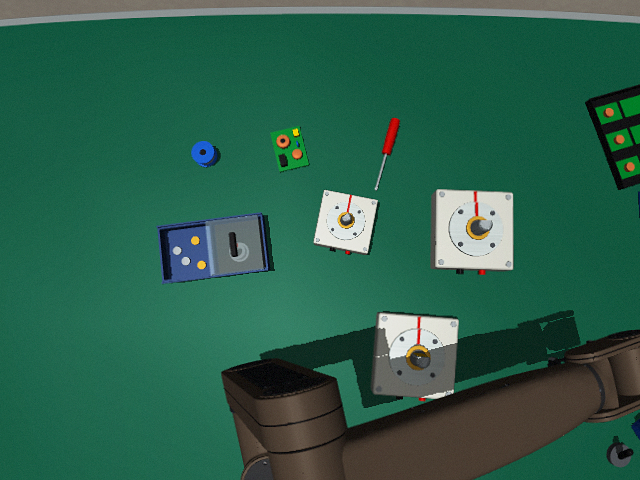

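View pics/scene0.png

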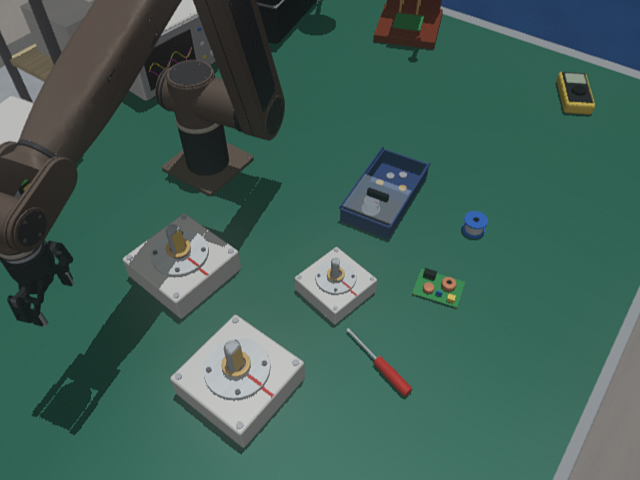

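The small stand at top (346,222) is the only one whose block measures about 58 px, which is 140 mm at the box's scale. The other two, at (476,230) and (416,356), measure about 80 px (~190 mm). I'll check this on an enlarged crop.

```bash
cat > b.py <<'E'
from h import *
a=ctrl.read_camera("top"); b=ctrl.read_camera("scene")
def cr(p,x,y,w,h,s): return cv2.resize(p["frame"][y:y+h,x:x+w,::-1],None,fx=s,fy=s,interpolation=cv2.INTER_CUBIC)
A=cr(a,150,205,130,85,3); B=cr(a,305,180,80,85,3); C=cr(b,335,145,100,95,3.5);D=cr(b,285,240,100,95,3.5)
top=np.hstack([A,B]); bot=np.hstack([C,D]); W=max(top.shape[1],bot.shape[1])
pad=lambda i:np.pad(i,((0,0),(0,W-i.shape[1]),(0,0)))
m=np.vstack([pad(top),pad(bot)]); print(m.shape); cv2.imwrite("pics/m1.png",m)
np.save("a.npy",a["frame"])
for n,p in(("top",a),("scene",b)):
  for q in("stand","compartment","cover_grip"):
    for r in ctrl.masks_of(p,q)[:4]:
      M=r["region"].astype(np.uint8); h=max(cv2.findContours(M,cv2.RETR_EXTERNAL,cv2.CHAIN_APPROX_SIMPLE)[0],key=cv2.contourArea)
      bx=cv2.boxPoints(cv2.minAreaRect(h)); print(n,q,round(r["conf"],2),r["extent"],np.round(bx,1).tolist(), int(M.sum()))
E
python3 b.py
```

```text
(587, 700, 3)
top stand 0.89 [311.0, 188.1, 377.5, 254.6] [[311.70001220703125, 246.3000030517578], [323.5, 188.5], [378.5, 199.6999969482422], [366.70001220703125, 257.5]] 3175
top stand 0.83 [373.2, 311.0, 458.3, 401.5] [[370.0, 396.20001220703125], [376.5, 311.29998779296875], [458.8999938964844, 317.70001220703125], [452.3999938964844, 402.5]] 6675
top stand 0.67 [427.9, 186.8, 511.9, 274.1] [[428.29998779296875, 273.1000061035156], [429.70001220703125, 188.5], [513.2999877929688, 190.0], [511.8999938964844, 274.6000061035156]] 6609
top compartment 0.78 [157.3, 213.1, 267.5, 285.0] [[154.5, 225.5], [263.1000061035156, 211.10000610351562], [270.79998779296875, 269.5], [162.1999969482422, 283.79998779296875]] 6320
top compartment 0.54 [313.8, 190.5, 375.3, 253.9] [[311.5, 246.6999969482422], [323.1000061035156, 188.39999389648438], [378.5, 199.5], [366.79998779296875, 257.79998779296875]] 3185
top cover_grip 0.68 [204.5, 214.5, 263.3, 277.3] [[202.89999389648438, 220.89999389648438], [256.8999938964844, 214.10000610351562], [263.70001220703125, 268.8999938964844], [209.699996948242
[... 712 characters left out ...]
44, 216.39999389648438], [378.8999938964844, 135.89999389648438], [432.3999938964844, 166.5], [386.3999938964844, 247.0]] 4900
scene compartment 0.62 [460.6, 211.5, 489.6, 237.3] [[459.6000061035156, 234.0], [466.3999938964844, 208.8000030517578], [488.0, 214.6999969482422], [481.1000061035156, 239.89999389648438]] 515
scene compartment 0.23 [344.3, 175.0, 412.3, 221.2] [[342.3999938964844, 206.1999969482422], [356.5, 168.60000610351562], [410.79998779296875, 188.89999389648438], [396.70001220703125, 226.5]] 1996
scene cover_grip 0.67 [344.1, 173.0, 409.5, 225.1] [[343.0, 205.39999389648438], [357.5, 169.1999969482422], [409.3999938964844, 190.0], [394.8999938964844, 226.1999969482422]] 1947
```

View pics/m1.png

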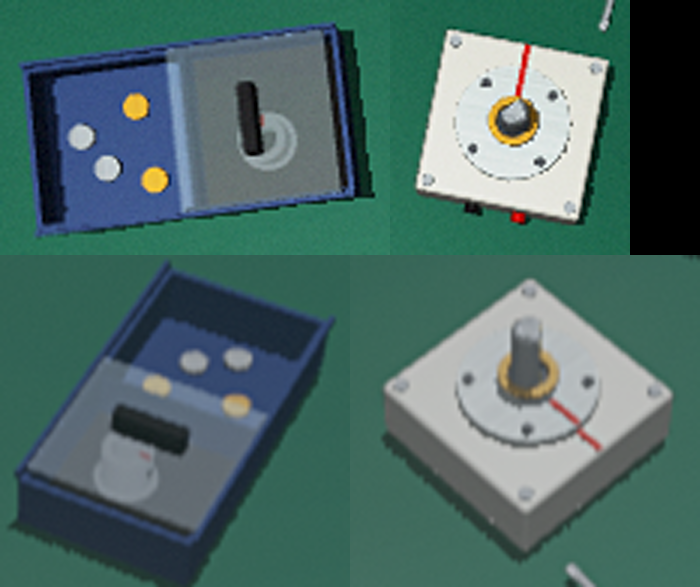

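```bash
cat > c.py <<'E'
from h import *
from scipy.optimize import least_squares
a=ctrl.read_camera("top"); b=ctrl.read_camera("scene")
T=lambda x,y,ox=150,oy=205,cx=0:(ox+(x-cx)/3-.33,oy+y/3-.33)
S=lambda x,y,ox=335,oy=145,cx=0:(ox+(x-cx)/3.5-.36,oy+(y-255)/3.5-.36)
def fit(name,w,h,z,tp,sc,x0):
    C=np.array([[w/2,h/2],[w/2,-h/2],[-w/2,-h/2],[-w/2,h/2]])
    def X(p,L=C,zz=z):
        c,s=np.cos(p[2]),np.sin(p[2]); return np.c_[L@np.array([[c,s],[-s,c]])+p[:2],np.full(len(L),zz)]
    for nm,use in(("top",[1,0]),("scene",[0,1]),("both",[1,1])):
        f=lambda p:np.r_[use[0]*(px(a,X(p))-tp).ravel(),use[1]*(px(b,X(p))-sc).ravel()]
        r=least_squares(f,x0); print(name,nm,np.round(r.x,4),"rms",round(np.sqrt(np.mean(r.fun**2)),2))
    return r.x
# corner order: (+x,+y),(+x,-y),(-x,-y),(-x,+y)
fit("box",.14,.27,.046,np.array([T(22,66),T(338,27),T(354,193),T(40,236)]),np.array([S(333,320),S(188,545),S(20,475),S(170,264)]),[.5,.17,.1])
st=fit("stand",.14,.14,.05,np.array([T(447,30,305,180,390),T(608,60,305,180,390),T(580,222,305,180,390),T(417,192,305,180,390)]),
 np.array([S(672,393,285,240,350),S(527,513,285,240,350),S(385,392,285,240,350),S(528,280,285,240,350)]),[.55,-.15,0])
print("grip",at(a,T(251,82),.072),at(a,T(240,82),.072),at(a,T(256,152),.072),at(a,T(246,118),.072),"scene",at(b,S(150,425),.072))
print("collar foot centre top",at(a,T(268,141),.005),"scene",at(b,S(125,478),.005))
print("flange",at(a,T(512,122,305,180,390),.058),"red",at(a,T(519,97,305,180,390),.055),at(a,T(528,45,305,180,390),.05))
t=px(a,[[*st[:2],.116]])[0]; u=px(b,[[*st[:2],.116]])[0]; print("tip px",t,u, "crop",(t-[305,180])*3+[390,0],(u-[285,240])*3.5+[350,255])
E
python3 c.py
```

```text
box top [0.4893 0.1798 0.1264] rms 0.44
box scene [0.4916 0.1795 0.1155] rms 0.29
box both [0.4903 0.1799 0.1219] rms 0.63
stand top [ 0.5552 -0.1563 -0.184 ] rms 0.25
stand scene [ 0.5603 -0.1603 -0.1812] rms 0.58
stand both [ 0.5576 -0.1579 -0.1825] rms 1.06
grip [0.52655563 0.12169581 0.072     ] [0.52658248 0.13082673 0.072     ] [0.46877385 0.11652564 0.072     ] [0.49677885 0.12528354 0.072     ] scene [0.5019118  0.11585844 0.072     ]
collar foot centre top [0.48370235 0.11867842 0.005     ] scene [0.48490773 0.11551921 0.005     ]
flange [ 0.55692898 -0.15523875  0.058     ] red [ 0.57844631 -0.1612908   0.055     ] [ 0.62356936 -0.16932305  0.05      ]
tip px [347.16777682 216.44309602] [335.49370008 259.88872991] crop [516.50333047 109.32928805] [526.72795028 324.61055469]
```

Request:
servo_tool(increments=[[1,0.5,0.9,0,-0.5],[1,1,1.7,0,-1],[1,1.5,2.6,0,-1.5],[1,2,3.4,0,-2],[1,2.5,4.3,0,-2.5],[1,3,5.2,0,-2.8],[1,3.5,6,0,-2.8],[1,4,6.9,0,-2.8],[1,4.5,7.7,0,-2.8],[1,5,8.6,0,-2.8]], grip_force=40)

```text
time: 2.43
eef_pos: [0.444, -0.2842, 0.2317]
tcp_rot: [0.998, 0.062, 0.0, 0.0]
contact_force: [0.7, -0.6, -1.0]
opening: 1.001
```

Request:
servo_tool(increments=[[1,0.2,1,0,0],[1,0.3,2,0,0],[1,0.5,3,0,0],[1,0.6,4,0,0],[1,0.7,5,0,0],[1,0.8,6,0,0],[1,1,7,-0.3,0],[1,1.1,8,-0.6,0],[1,1.2,9,-0.9,0],[1,1.35,10,-1.2,0]])

```text
time: 3.27
eef_pos: [0.4976, 0.1161, 0.1843]
tcp_rot: [0.998, 0.062, 0.001, 0.001]
contact_force: [0.8, -0.7, -0.1]
opening: 1.002
```

```bash
cat > d.py <<'E'
from h import *
import sys
p=ctrl.read_camera("top"); save(p,"t2.png",(150,180,310,290),5)
p=ctrl.read_camera("scene"); 
for r in ctrl.landmark_of(p,"cover_grip")[:2]: print(r, at(p,r["centre"][::-1],.061))
E
python3 d.py
```

```text
{'centre': [195.9, 377.2], 'conf': 0.97} [0.50130534 0.116787   0.061     ]
```

Request:
servo_tool(increments=[[1,0,0.1,-0.6,0],[1,0,0.1,-1.3,0],[1,0,0.1,-2,0],[1,0,0.1,-2.6,0],[1,0,0.1,-3.15,0],[0.1,0,0.1,-3.15,0],[0.1,0,0.1,-3.15,0],[0.1,0,0.1,-3.15,0],[0.1,0,0.1,-3.15,0],[0.1,0,0.1,-3.15,0]])

```text
time: 4.25
eef_pos: [0.4984, 0.1202, 0.0592]
tcp_rot: [0.998, 0.064, 0.001, 0.001]
contact_force: [-0.4, -0.7, -0.4]
opening: 0.299
```

Request:
servo_tool(increments=[[0,0,0,0,0],[0,0,0,0,0],[0,0,0,0,0],[0,-0.07,0.6,0,0],[0,-0.14,1.2,0,0],[0,-0.21,1.8,0,0],[0,-0.28,2.3,0,0],[0,-0.33,2.7,0,0],[0,-0.35,2.85,0,0],[0,-0.35,2.85,0,0]])

```text
time: 5.08
eef_pos: [0.484, 0.2358, 0.0601]
tcp_rot: [0.998, 0.065, 0.001, 0.0]
contact_force: [-3.6, 1.2, 6.5]
opening: 0.145
```

Request:
servo_tool(increments=[[0,-0.01,0.05,0,0],[0,-0.01,0.1,0,0],[0,-0.01,0.15,0,0],[0,-0.01,0.15,0,0],[0,0,0.12,0,0],[1,0,0.1,0,0],[1,0,0.1,0,0],[1,0,0.1,0,0],[1,0,0.1,0.3,0],[1,0,0.1,0.8,0]])

```text
time: 5.92
eef_pos: [0.4823, 0.2395, 0.0906]
tcp_rot: [0.998, 0.065, -0.002, 0.0]
contact_force: [-0.5, 0.1, -0.0]
opening: 0.848
```

Request:
servo_tool(increments=[[1,0,0,1,0],[1,0,0,2,0],[1,0,0.3,2.5,0],[1,0,0.6,2.5,0],[1,0,0.6,2.5,0],[1,0,0.6,2.5,0],[1,0,0.6,2.5,0],[1,0,0.6,2.5,0],[1,0,0.6,2.5,0],[1,0,0.6,2.5,0]])

```text
time: 6.75
eef_pos: [0.4818, 0.263, 0.1895]
tcp_rot: [0.998, 0.065, -0.003, 0.001]
contact_force: [-0.8, -0.1, -0.1]
opening: 0.997
```

```bash
cat > d.py <<'E'
from h import *
a=ctrl.read_camera("top"); b=ctrl.read_camera("scene")
A=cv2.resize(a["frame"][195:285,150:290,::-1],None,fx=5,fy=5,interpolation=cv2.INTER_CUBIC)
B=cv2.resize(b["frame"][135:255,330:440,::-1],None,fx=3,fy=3,interpolation=cv2.INTER_CUBIC)[:,:,:]
m=np.zeros((450+0,700,3),np.uint8); cv2.imwrite("pics/t3.png",A); 
cv2.imwrite("pics/s3.png",cv2.resize(b["frame"][135:255,330:440,::-1],None,fx=5,fy=5,interpolation=cv2.INTER_CUBIC))
for n,p in(("t",a),("s",b)):
  for q,z in(("collar_center",.022),("collar_screw",.024),("cover_grip",.061)):
    for r in ctrl.landmark_of(p,q)[:2]: print(n,q,r, at(p,r["centre"][::-1],z))
E
python3 d.py
```

```text
t collar_center {'centre': [249.8, 238.9], 'conf': 0.64} [0.48700366 0.11600208 0.022     ]
t collar_screw {'centre': [242.2, 239.0], 'conf': 0.77} [0.5063271  0.11571463 0.024     ]
t cover_grip {'centre': [250.6, 187.8], 'conf': 0.74} [0.48158558 0.23757251 0.061     ]
s collar_center {'centre': [205.4, 372.4], 'conf': 0.72} [0.49137993 0.11359716 0.022     ]
s collar_screw {'centre': [207.4, 375.6], 'conf': 0.65} [0.50314146 0.11059409 0.024     ]
s cover_grip {'centre': [168.7, 395.0], 'conf': 0.58} [0.48581633 0.23292825 0.061     ]
```

View pics/t3.png

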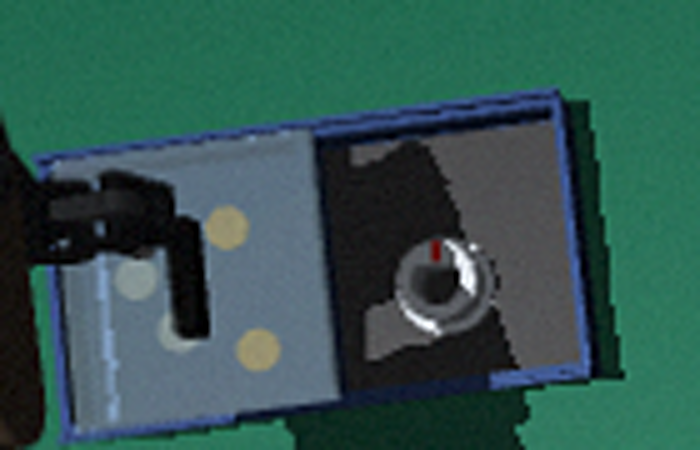

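The picture shows the cover fully across, with its ridge at crop (190,280). The collar stands at crop (440,285), its stripe pointing up the image at (436,250). Next I'll feel for the flat with the empty gripper.

```bash
cat > e.py <<'E'
from h import *
a=ctrl.read_camera("top")
P=lambda x,y:(150+x/5-.4,195+y/5-.4)
print("flange c",at(a,P(445,286),.009),"bore top",at(a,P(436,283),.039),"stripe",at(a,P(436,242),.039),at(a,P(436,261),.039))
s=ctrl.get_state(); print(s["qpos"],s["eef_pos"],2*np.arctan2(s["tcp_rot"][1],s["tcp_rot"][0]))
E
python3 e.py
```

```text
flange c [0.48301475 0.1190105  0.009     ] bore top [0.48190577 0.11825502 0.039     ] stripe [0.50270594 0.11860993 0.039     ] [0.49305816 0.11844371 0.039     ]
[ 3.15469326e-01  5.00467273e-02  1.92233234e+00 -1.36406674e-04
  1.17243732e+00  1.75585099e+00] [0.48230251 0.26351327 0.19070918] 0.13046778263815284
```

Request:
servo_tool(increments=[[0.6,0.2,-1,0,1.4],[0.6,0.4,-2,0,2.8],[0.6,0.6,-3,0,4.2],[0.6,0.8,-4,0,5.6],[0.6,1,-5,0,7],[0.6,1.2,-6,0,8.4],[0.6,1.4,-7,0,9.8],[0.6,1.6,-8,0,11.2],[0.6,1.8,-9,0,12.6],[0.6,1.9,-10,0,14]])

```text
time: 8.03
eef_pos: [0.5552, -0.1126, 0.191]
tcp_rot: [0.802, 0.597, -0.001, 0.002]
contact_force: [-0.0, 0.0, 0.1]
opening: 0.597
```

Request:
servo_tool(increments=[[0.6,0,-0.5,0,1.4],[0.6,0,-0.5,0,2.8],[0.6,0,-0.5,0,4.2],[0.6,0,-0.5,0,5.6],[0.6,0,-0.5,0,7],[0.6,0,-0.5,0,8.4],[0.6,0,-0.5,0,9.8],[0.6,0,-0.5,0,10.8],[0.6,0,-0.5,0,10.8],[0.6,0,-0.5,0,10.8]])

```text
time: 8.87
eef_pos: [0.5552, -0.1326, 0.1911]
tcp_rot: [0.445, 0.896, 0.0, 0.002]
contact_force: [0.1, 0.8, -0.1]
opening: 0.599
```

```bash
cat > f.py <<'E'
from h import *
s=ctrl.get_state(); r=s["tcp_rot"]; y=2*np.arctan2(r[1],r[0])
print(s["time"],np.round(s["eef_pos"],4),"yaw",round(y,4),"F",np.round(s["contact_force"],1),"T",np.round(s["wrist_torque"],2),"op",round(s["opening"],4),"mm",round(s["opening"]*85,2),"q6",round(s["qpos"][5],3))
E
python3 f.py
```

```text
8.8667 [ 0.5552 -0.1326  0.1911] yaw 2.2201 F [ 0.1  0.8 -0.1] T [-0.08  0.01  0.02] op 0.5987 mm 50.89 q6 -1.061
```

Request:
servo_tool(increments=[[0.6,0.06,-0.63,0,0],[0.6,0.06,-0.63,-0.8,0],[0.6,0.06,-0.63,-1.6,0],[0.6,0.06,-0.63,-2.3,0],[0.6,0.06,-0.63,-2.8,0],[0,0.06,-0.63,-2.8,0],[0,0.06,-0.63,-2.8,0],[0,0.06,-0.63,-2.8,0],[0,0.06,-0.63,-2.8,0],[0,0.06,-0.63,-2.8,0]], grip_force=20)

```text
time: 9.7
eef_pos: [0.5551, -0.1594, 0.0792]
tcp_rot: [0.444, 0.896, -0.003, -0.001]
contact_force: [-7.3, -6.4, -4.8]
opening: 0.219
```

```bash
python3 f.py
```

```text
9.7 [ 0.5551 -0.1594  0.0792] yaw 2.2215 F [-7.3 -6.4 -4.8] T [-0.83  1.08  0.09] op 0.2186 mm 18.58 q6 -1.1
```

Request:
servo_tool(increments=[[0,0,0,0,0],[0,0,0,0,0],[0,0,0,0,0],[0,0,0,0,0],[0,0,0,0,0],[0,0,0,0,0],[0,0,0,0,0],[0,0,0,0,0],[0,0,0,0,0],[0,0,0,0,0]])

```text
time: 10.53
eef_pos: [0.555, -0.1594, 0.0792]
tcp_rot: [0.444, 0.896, -0.003, -0.001]
contact_force: [-1.1, -3.1, -7.8]
opening: 0.218
```

```bash
python3 f.py
```

```text
10.5333 [ 0.555  -0.1594  0.0792] yaw 2.2216 F [-1.1 -3.1 -7.8] T [-0.27 -0.05  0.04] op 0.2184 mm 18.57 q6 -1.1
```

Request:
servo_tool(increments=[[0.4,0,0,0,0],[0.4,0,0,0,0],[0.4,0,0,0,0],[0.4,0,0,0,1.4],[0.4,0,0,0,2.5],[0.4,0,0,0,2.5],[0,0,0,0,2.5],[0,0,0,0,2.5],[0,0,0,0,2.5],[0,0,0,0,2.5]])

```text
time: 11.37
eef_pos: [0.5562, -0.1593, 0.0804]
tcp_rot: [0.345, 0.939, -0.002, 0.001]
contact_force: [1.0, 2.2, 4.4]
opening: 0.234
```

```bash
python3 f.py
```

```text
11.3667 [ 0.5562 -0.1593  0.0804] yaw 2.4381 F [1.  2.2 4.4] T [ 0.56 -0.3  -0.14] op 0.2342 mm 19.91 q6 -1.317
```

Request:
servo_tool(increments=[[0.4,0,0,0,0],[0.4,0,0,0,0],[0.4,0,0,0,0],[0.4,0,0,0,-1.4],[0.4,0,0,0,-2.8],[0.4,0,0,0,-4.2],[0.4,0,0,0,-5],[0,0,0,0,-5],[0,0,0,0,-5],[0,0,0,0,-5]])

```text
time: 12.2
eef_pos: [0.5556, -0.1594, 0.08]
tcp_rot: [0.539, 0.843, -0.003, -0.0]
contact_force: [-1.0, -0.7, -0.8]
opening: 0.242
```

```bash
python3 f.py
```

```text
12.2 [ 0.5556 -0.1594  0.08  ] yaw 2.0038 F [-1.  -0.7 -0.8] T [-0.07  0.07  0.09] op 0.2419 mm 20.56 q6 -0.881
```

Request:
servo_tool(increments=[[0.4,0,0,0,0],[0.4,0,0,0,0],[0.4,0,0,0,0],[0.4,0,0,0,1.4],[0.4,0,0,0,2.6],[0,0,0,0,2.6],[0,0,0,0,2.6],[0,0,0,0,2.6],[0,0,0,0,2.6],[0,0,0,0,2.6]], grip_force=50)

```text
time: 13.03
eef_pos: [0.5553, -0.1597, 0.0803]
tcp_rot: [0.44, 0.898, -0.003, -0.0]
contact_force: [-4.1, -1.6, 4.0]
opening: 0.211
```

```bash
python3 f.py
```

```text
13.0333 [ 0.5553 -0.1597  0.0803] yaw 2.2299 F [-4.1 -1.6  4. ] T [-0.2   0.62  0.01] op 0.2108 mm 17.92 q6 -1.107
```

Request:
servo_tool(increments=[[0,0,0,0,0],[0,0,0.01,0,-1.3],[0,0,0.02,0,-2.6],[0,0,0.03,0,-3.9],[0,-0.01,0.04,0,-5.2],[0,-0.01,0.05,0,-6.5],[0,-0.02,0.05,0,-7.8],[0,-0.02,0.05,0,-9.1],[0,-0.02,0.05,0,-9.65],[0,-0.02,0.05,0,-9.65]])

```text
time: 13.87
eef_pos: [0.5537, -0.158, 0.0802]
tcp_rot: [0.769, 0.639, -0.004, -0.002]
contact_force: [-5.7, -2.2, 4.1]
opening: 0.21
```

```bash
python3 f.py
```

```text
13.8667 [ 0.5537 -0.158   0.0802] yaw 1.3855 F [-5.7 -2.2  4.1] T [-0.36  0.67 -0.18] op 0.21 mm 17.85 q6 -0.263
```

Request:
servo_tool(increments=[[0.5,0,0,0,0],[0.5,0,0,0,0],[0.5,0,0,0,0],[0.6,0,0,0.9,0],[0.7,0,0,1.8,0],[0.7,-0.1,0.4,2.6,1],[0.7,-0.3,1.3,2.6,2],[0.7,-0.55,2.2,2.6,3],[0.7,-0.8,3.1,2.6,4],[0.7,-1.05,4,2.6,5]], grip_force=30)

```text
time: 14.7
eef_pos: [0.5114, 0.0036, 0.1846]
tcp_rot: [0.612, 0.791, -0.004, -0.001]
contact_force: [0.4, 0.9, -0.5]
opening: 0.701
```

```bash
python3 f.py
```

```text
14.7 [0.5114 0.0036 0.1846] yaw 1.8251 F [ 0.4  0.9 -0.5] T [ 0.01 -0.06  0.01] op 0.7011 mm 59.59 q6 -0.441
```

Request:
servo_tool(increments=[[0.7,-0.2,0.9,0,0.8],[0.7,-0.4,1.8,-0.2,1.6],[0.7,-0.6,2.6,-0.5,2.4],[0.7,-0.69,2.86,-1.2,2.8],[0.7,-0.69,2.86,-2,2.8],[0.7,-0.69,2.86,-2.8,2.8],[0.7,-0.69,2.86,-3.5,2.8],[0.7,-0.69,2.86,-4,2.8],[0.7,-0.69,2.86,-4.25,2.8],[0.7,-0.69,2.86,-4.25,2.8]], grip_force=20)

```text
time: 15.53
eef_pos: [0.482, 0.1181, 0.0122]
tcp_rot: [0.511, 0.86, -0.005, -0.002]
contact_force: [-0.6, 0.4, 0.7]
opening: 0.7
```

Request:
servo_tool(increments=[[0.4,0,0,0,0],[0.4,0,0,0,0],[0.4,0,0,0,0],[0.4,0,0,0,0],[0.4,0,0,0,0],[0.4,0,0,0,0],[0.7,0,0,0,0],[0.7,0,0,0,0],[0.7,0,0,0,0],[0.7,0,0,0,0]])

```text
time: 16.37
eef_pos: [0.4819, 0.1181, 0.0121]
tcp_rot: [0.511, 0.86, -0.005, -0.002]
contact_force: [-0.6, -0.5, -0.6]
opening: 0.7
```

```bash
python3 f.py
cat > g.py <<'E'
from h import *
a=ctrl.read_camera("top");b=ctrl.read_camera("scene")
A=cv2.resize(a["frame"][210:290,195:285,::-1],None,fx=4,fy=4,interpolation=cv2.INTER_CUBIC)
B=cv2.resize(b["frame"][235:315,290:380,::-1],None,fx=4,fy=4,interpolation=cv2.INTER_CUBIC)
cv2.imwrite("pics/m4.png",np.hstack([A,B]))
E
python3 g.py
```

```text
16.3667 [0.4819 0.1181 0.0121] yaw 2.0694 F [-0.6 -0.5 -0.6] T [ 0.01 -0.05 -0.05] op 0.6996 mm 59.47 q6 -0.455
```

View pics/m4.png

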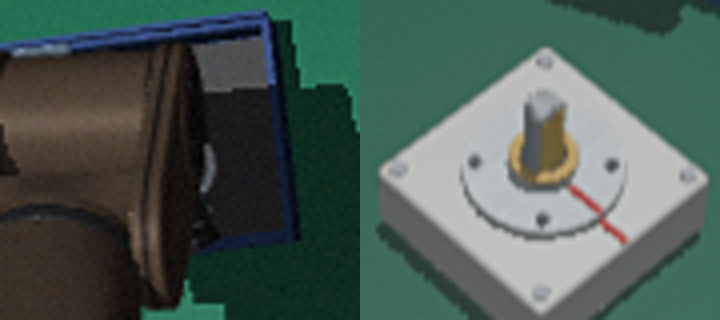

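The yellow flat at crop (550,140) now faces along the red line, (570,185) to (625,240). Next I'll turn the gripper 90° and grip the centred collar.

Request:
servo_tool(increments=[[0.7,0,0,0,-1.4],[0.7,0,0,0,-2.8],[0.7,0,0,0,-4.2],[0.7,0,0,0,-5.6],[0.7,0,0,0,-7],[0.7,0,0,0,-8.4],[0.7,0,0,0,-9.8],[0.7,0,0,0,-11.2],[0.7,0,0,0,-12.6],[0.7,0,0,0,-14]], grip_force=50)

```text
time: 17.3
eef_pos: [0.4818, 0.1181, 0.012]
tcp_rot: [0.913, 0.408, -0.003, -0.005]
contact_force: [-0.9, -0.7, 0.2]
opening: 0.702
```

Request:
servo_tool(increments=[[0.7,0,0,0,-1.4],[0.7,0,0,0,-2.8],[0.7,0,0,0,-4],[0.7,0,0,0,-4],[0.3,0,0,0,-4],[0.3,0,0,0,-4],[0.3,0,0,0,-4],[0.3,0,0,0,-4],[0.3,0,0,0,-4],[0.3,0,0,0,-4]])

```text
time: 18.13
eef_pos: [0.4822, 0.1182, 0.0123]
tcp_rot: [0.97, 0.244, -0.001, -0.005]
contact_force: [-0.0, -0.6, 2.6]
opening: 0.454
```

```bash
python3 f.py
```

```text
18.1333 [0.4822 0.1182 0.0123] yaw 0.4932 F [-0.  -0.6  2.6] T [-0.06 -0.01  0.  ] op 0.4545 mm 38.63 q6 1.1
```

Request:
servo_tool(increments=[[0.3,0,0,0.4,0],[0.3,0,0,1.1,0],[0.3,0,0,1.9,0],[0.3,0,0,2.7,0],[0.3,0,0,3.5,0],[0.3,0.2,-0.6,3.9,-0.3],[0.3,0.4,-1.4,3.9,-0.7],[0.3,0.6,-2.3,3.9,-1.2],[0.3,0.8,-3.2,3.9,-1.7],[0.3,1,-4,3.9,-2.3]])

```text
time: 18.97
eef_pos: [0.5217, -0.0435, 0.1677]
tcp_rot: [0.989, 0.145, -0.001, -0.005]
contact_force: [0.8, 0.2, -1.7]
opening: 0.456
```

```bash
python3 f.py
cat > g.py <<'E'
from h import *
a=ctrl.read_camera("top");b=ctrl.read_camera("scene")
s=ctrl.get_state(); c=px(a,[s["eef_pos"]])[0].astype(int); d=px(b,[s["eef_pos"]])[0].astype(int)
g=lambda p,c:cv2.resize(p["frame"][c[1]-35:c[1]+35,c[0]-35:c[0]+35,::-1],None,fx=5.6,fy=5.6,interpolation=cv2.INTER_CUBIC)
print(c,d); cv2.imwrite("pics/m5.png",np.hstack([g(a,c),g(b,d)]))
for p in(a,b):
  for q in("collar_center","collar_screw"):
    for r in ctrl.landmark_of(p,q)[:2]: print(q,r,at(p,r["centre"][::-1],s["eef_pos"][2]+.012))
E
python3 g.py
```

```text
18.9667 [ 0.5217 -0.0435  0.1677] yaw 0.2905 F [ 0.8  0.2 -1.7] T [-0.   -0.08  0.  ] op 0.4559 mm 38.75 q6 0.995
[298 228] [350 208]
collar_center {'centre': [205.0, 350.7], 'conf': 0.71} [ 0.52294694 -0.04770338  0.17983972]
collar_center {'centre': [259.4, 334.1], 'conf': 0.55} [ 0.58255171 -0.20082829  0.17983972]
collar_screw {'centre': [208.2, 356.1], 'conf': 0.75} [ 0.53860929 -0.04900646  0.17983972]
```

View pics/m5.png

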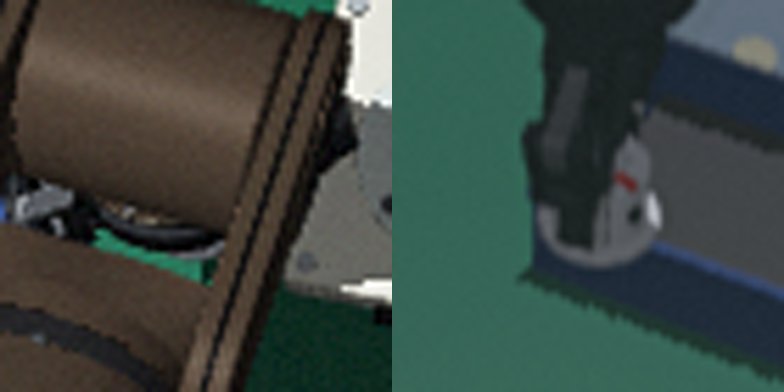

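```bash
cat > g2.py <<'E'
from h import *
b=ctrl.read_camera("scene"); s=ctrl.get_state()["eef_pos"]; z=s[2]+.0117
print(at(b,(358.4,210.7),z)-s)
for y in (-.5,-.35,-.18,0,.15): print(y,px(b,[s+[.02*np.cos(y),.02*np.sin(y),.0117]]))
# foot ellipse bottom & right ends for bias
t=np.linspace(0,6.28,400); c=px(b,np.c_[s[0]+.025*np.cos(t),s[1]+.025*np.sin(t),np.full(400,s[2]-.0073)]); print(c.min(0),c.max(0))
E
python3 g2.py
```

```text
[ 0.02540339 -0.01153301  0.0117    ]
-0.5 [[355.98294013 208.74433132]]
-0.35 [[357.09248433 208.26122739]]
-0.18 [[358.2044044  207.57346513]]
0 [[359.17895204 206.7051344 ]]
0.15 [[359.80951472 205.89193418]]
[340.85635143 201.03214068] [362.36324644 216.66494841]
```

Request:
servo_tool(increments=[[0.3,0.25,-0.8,0,0],[0.3,0.5,-1.6,0,0],[0.3,0.7,-2.3,0,0],[0.3,0.87,-2.8,0,0],[0.3,0.87,-2.84,-0.3,0],[0.3,0.87,-2.84,-0.6,0],[0.3,0.87,-2.84,-0.8,0],[0.3,0.87,-2.84,-0.8,0],[0.3,0.87,-2.84,-0.8,0],[0.3,0.87,-2.84,-0.8,0]])

```text
time: 20.15
eef_pos: [0.5562, -0.1531, 0.1356]
tcp_rot: [0.989, 0.147, -0.002, -0.006]
contact_force: [0.2, 0.2, -0.5]
opening: 0.46
```

```bash
python3 f.py
```

```text
20.15 [ 0.5562 -0.1531  0.1356] yaw 0.2956 F [ 0.2  0.2 -0.5] T [-0.04  0.02  0.01] op 0.4596 mm 39.07 q6 0.823
```

Request:
servo_tool(increments=[[0.3,0,-0.1,0,0],[0.3,0,-0.1,0,0],[0.3,0,-0.1,0,0],[0.3,0,-0.1,-0.05,0],[0.3,0,-0.1,-0.1,0],[0.3,0,-0.1,-0.15,0],[0.3,0,-0.1,-0.2,0],[0.3,0,-0.1,-0.25,0],[0.3,0,-0.1,-0.3,0],[0.3,0,-0.1,-0.3,0]])

```text
time: 20.98
eef_pos: [0.5559, -0.1569, 0.1229]
tcp_rot: [0.989, 0.147, -0.002, -0.006]
contact_force: [-0.9, -0.4, -1.5]
opening: 0.459
```

```bash
python3 f.py
```

```text
20.9833 [ 0.5559 -0.1569  0.1229] yaw 0.2956 F [-0.9 -0.4 -1.5] T [-0.    0.01 -0.01] op 0.4585 mm 38.98 q6 0.817
```

Centred over the tip with no contact yet. I'll go down gently 10 mm.

Request:
servo_tool(increments=[[0.3,0.01,0,-0.04,0],[0.3,0.01,0,-0.08,0],[0.3,0.01,0,-0.12,0],[0.3,0.01,0,-0.16,0],[0.3,0.01,0,-0.2,0],[0.3,0.01,0,-0.24,0],[0.3,0.01,0,-0.28,0],[0.3,0.01,0,-0.3,0],[0.3,0.01,0,-0.3,0],[0.3,0.01,0,-0.3,0]])

```text
time: 21.82
eef_pos: [0.556, -0.157, 0.1106]
tcp_rot: [0.989, 0.147, -0.002, -0.006]
contact_force: [-1.1, -1.5, -2.2]
opening: 0.454
```

```bash
python3 f.py
```

```text
21.8167 [ 0.556  -0.157   0.1106] yaw 0.2956 F [-1.1 -1.5 -2.2] T [-0.16  0.21 -0.01] op 0.4535 mm 38.55 q6 0.817
```

Request:
servo_tool(increments=[[0.3,0,0,-0.08,0],[0.3,0,0,-0.16,0],[0.3,0,0,-0.24,0],[0.3,0,0,-0.32,0],[0.3,0,0,-0.4,0],[0.3,0,0,-0.48,0],[0.3,0,0,-0.56,0],[0.3,0,0,-0.64,0],[0.3,0,0,-0.7,0],[0.3,0,0,-0.7,0]])

```text
time: 22.65
eef_pos: [0.5558, -0.1567, 0.0817]
tcp_rot: [0.989, 0.147, -0.002, -0.006]
contact_force: [-1.2, -1.1, -2.2]
opening: 0.459
```

```bash
python3 f.py
```

```text
22.65 [ 0.5558 -0.1567  0.0817] yaw 0.2955 F [-1.2 -1.1 -2.2] T [-0.11  0.19  0.01] op 0.4585 mm 38.97 q6 0.816
```

Request:
servo_tool(increments=[[0.3,0,0,-0.04,0],[0.3,0,0,-0.08,0],[0.3,0,0,-0.12,0],[0.3,0,0,-0.16,0],[0.3,0,0,-0.2,0],[0.3,0,0,-0.23,0],[0.3,0,0,-0.26,0],[0.3,0,0,-0.26,0],[0.3,0,0,-0.26,0],[0.3,0,0,-0.26,0]], grip_force=80)

```text
time: 23.48
eef_pos: [0.5559, -0.1568, 0.0721]
tcp_rot: [0.989, 0.147, -0.003, -0.006]
contact_force: [-4.4, 0.8, 4.7]
opening: 0.446
```

```bash
python3 f.py
```

```text
23.4833 [ 0.5559 -0.1568  0.0721] yaw 0.2956 F [-4.4  0.8  4.7] T [-0.02  0.77 -0.03] op 0.446 mm 37.91 q6 0.816
```

Request:
servo_tool(increments=[[0.3,0,0,-0.02,0],[0.3,0,0,-0.04,0],[0.3,0,0,-0.06,0],[0.3,0,0,-0.06,0],[0.3,0,0,-0.06,0],[0.3,0,0,-0.06,0],[0.3,0,0,-0.06,0],[0.3,0,0,-0.06,0],[0.3,0,0,-0.06,0],[0.3,0,0,-0.06,0]])

```text
time: 24.32
eef_pos: [0.5559, -0.1568, 0.0714]
tcp_rot: [0.989, 0.147, -0.003, -0.006]
contact_force: [-6.8, 1.3, 9.9]
opening: 0.452
```

```bash
python3 f.py
cat > k.py <<'E'
from h import *
b=ctrl.read_camera("scene")
cv2.imwrite("pics/m6.png",cv2.resize(b["frame"][225:315,285:385,::-1],None,fx=6,fy=6,interpolation=cv2.INTER_CUBIC))
for q in("collar_center","collar_screw"):
    for r in ctrl.landmark_of(b,q)[:1]: print(q,r,at(b,r["centre"][::-1],.082))
for y in(-.45,-.18,.08): print(y,(px(b,[[.556+.02*np.cos(y),-.157+.02*np.sin(y),.083]])-[285,225])*6)
E
python3 k.py
```

```text
24.3167 [ 0.5559 -0.1568  0.0714] yaw 0.2959 F [-6.8  1.3  9.9] T [ 0.15  1.08 -0.03] op 0.452 mm 38.42 q6 0.816
collar_center {'centre': [269.1, 334.7], 'conf': 0.51} [ 0.55654483 -0.15871394  0.082     ]
collar_screw {'centre': [273.2, 341.8], 'conf': 0.68} [ 0.57652536 -0.1590696   0.082     ]
-0.45 [[325.58592956 295.91590819]]
-0.18 [[336.78527993 289.16889161]]
0.08 [[344.98154172 280.64287357]]
```

View pics/m6.png

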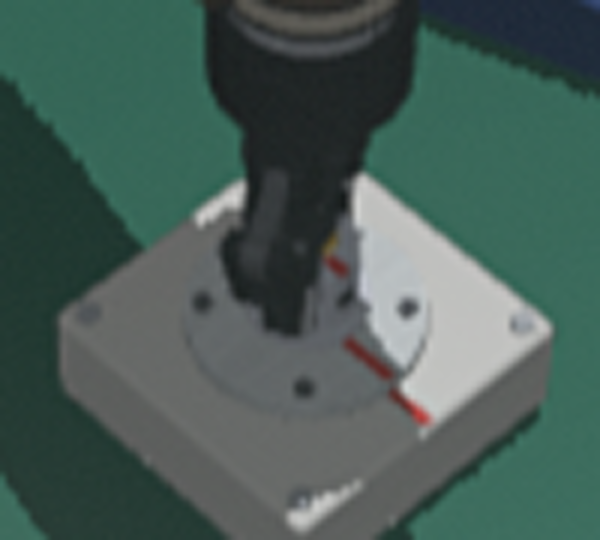

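Request:
servo_tool(increments=[[0.3,0,0,-0.05,0],[0.3,0,0,-0.07,0],[0.3,0,0,-0.07,0],[0.3,0,0,-0.07,0],[0.3,0,0,-0.07,0],[0.3,0,0,-0.07,0],[0.3,0,0,-0.07,0],[0.3,0,0,-0.07,0],[0.3,0,0,-0.07,0],[0.3,0,0,-0.07,0]])

```text
time: 25.3
eef_pos: [0.5559, -0.1568, 0.0714]
tcp_rot: [0.989, 0.148, -0.004, -0.007]
contact_force: [-9.4, 2.0, 14.6]
opening: 0.45
```

```bash
python3 f.py
```

```text
25.3 [ 0.5559 -0.1568  0.0714] yaw 0.2963 F [-9.4  2.  14.6] T [0.3  1.46 0.  ] op 0.4497 mm 38.23 q6 0.816
```

```bash
python3 -c "
from plant import ctrl
print(ctrl.sign_off())"; python3 f.py
```

```text
the job is handed in; nothing more can be done
None
the job is handed in; nothing more can be done
```

The job is handed in at about 25 s of the 72 s. By my checks the collar is bottomed on the shaft with its set screw along the red line, but no verdict was reported.

**What I did**
- **Cover:** I slid it fully across, to about 0.125 m by the arm's pose.
- **Flat:** I felt for it with the empty gripper. The readings were 18.6 mm when square, and 19.9 and 20.6 mm at ±0.22 rad. I then gripped it square and turned the shaft so the flat faced along the red line.
- **Collar:** I centred it with two squeezes at right angles, gripped it, lifted it out and lowered it onto the shaft. It went down without resistance until it met the washer.

**Last checks**
- **Washer:** At the end the tool stayed at z = 0.0714 m, where I expected the washer to bottom (0.0713 m). The vertical force reading rose from 9.9 to 14.6 N with no further travel.
- **Grip:** The fingers were still closed on the collar at the 80 N setting.
- **Screw direction:** The scene picture shows the screw and stripe in line with the red line. The network's own points put the screw about 0.16 rad off it, inside the 0.26 rad limit.
- **Other objects:** I did not measure the board, screwdriver or spool again. The arm stayed clear of them on every move.

**Disagreements**
- **Scene camera:** Its positions were about 5 mm off the top camera's, so I used the felt shaft position.
- **Sideways force:** About 9 N remained at the end, from pressing slightly off-centre or tilted. The tool's tilt was only about 0.015 rad.

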